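# Index the macaron cradle one hole towards the magazine

### The arm

A 6-joint arm with a two-finger parallel gripper is mounted at the origin on the work surface. World frame = base frame: x ahead of the robot, y to its left, z up, the work surface at z = 0. Lengths are in m, angles in degrees, forces in N, time in s.
With the tool pointing down it reaches from about 0.4 to 0.825 m from the base axis. Payload 7 kg.
Tool frame: the origin (TCP) lies midway between the tips of the shut fingers; the grasp point (between the pads) lies 19 mm behind it (ctrl.hold_point_z is the distance from the TCP to the grasp point, in m); z points along the fingers, y is the line along which they close (so a half turn about z gives the same grasp; the last joint's range is limited). The gripper opens to 88 mm and grips with 3 to 60 N. Pads are 19 mm wide; open, the fingers measure 130 mm over their backs; the gripper's body (78 mm by 193 mm) begins 47 mm behind the grasp point.
Start: joints at [-53.91, 20.546, 0.682, 0, -70.136, -16.507], TCP at [0.226, -0.636, 0.227] pointing down, gripper open.
Joint ranges: [-176.03, 176.03], [-82.01, 121.73], [-58.28, 71.71], [-173.87, 95.51], [-174.79, -0.11], [-173.66, 173.66]. Speed limits (degrees/s): [136.94, 136.94, 172.46, 180, 180, 180].

### API

Orientations are given as [roll, pitch, yaw] about the fixed x, y, z axes, in that order (R = Rz(yaw) Ry(pitch) Rx(roll)).
In Python, from plant import ctrl gives the robot as it stands.
- The arm moves only by the tool apply_moves, never from a script. Its argument "deltas" is a list of rows, each an object with "fingers": the finger opening in mm, from 0 to 87.6; "delta_pos": the shift along the tool's x, y, z in mm, a list of three; "angular": the turn, a rotation vector about the tool's x, y, z in degrees, a list of three. A call has 1 to 10 rows; each row is the pose to reach, as a shift and turn from the pose commanded when the call began, along the tool's axes at that moment; what a row does not reach only later rows make up. A row lasts 1/10 s, in which the tool goes at most 50 mm and 8.59 degrees, less where a joint would pass 70% of its speed; a pose out of reach is approached as far as the arm can. A call with a gripper value outside its range is refused whole. The fingers move at their own pace and stop on an object; the grip force is fixed at half the most. Time passes only in rows, so rows that repeat a pose let the fingers close. It gives the time, the measured TCP pose, the force, the opening and the grip force at its end, in the units of the state.
- ctrl.get_obs(): the state, without advancing time (a new reading comes with each control period).
- ctrl.snapshot(name): name is "scene" or "side" or "wrist"; returns the picture (400x640x3 uint8, red, green, blue); there is no depth.
- ctrl.camera_params(name): a dict with "fx", "fy", "cx", "cy" (pixels), "dist_coeffs" ([k1, k2, p1, p2, k3] as OpenCV has them; the pictures are not rectified), "cam_to_world" (4x4, takes a point from camera to world coordinates); the wrist camera has in their place "mount" (4x4, takes a point from camera to tool coordinates, whose origin is the TCP and whose axes are the flange's). Camera axes: x right, y up, looking along -z (the intrinsics and any distortion apply to the point x, -y, -z); pixel columns grow to the right and rows downward; lengths in m; the calibration is good to about 2 mm. A picture is of the moment at which its call begins: read the wrist's pose just before it. camera_params takes no time and is no camera call.
- ctrl.close_job(): hands the job in; it is judged then, once.
The state is a dict: "clock": time; "joint_pos": joint angles; "qvel": joint speeds; "tau": joint torques, N m; "tool_pos": TCP position; "orientation": TCP orientation; "force": force on the tool from outside, world axes, zero at the start; "moment": the same for the moment, N m; "opening": finger opening in m; "gripper_force": force on a finger pad.
Only numpy, scipy, OpenCV 4.12 (cv2) and the standard library are available. Lean on these libraries where they do the work, as an engineer would, in place of code of your own. Each camera call takes 0.05 s, during which the arm holds its last target. There are 200 camera calls.

### The job

Bring the macaron cradle one locking hole along its rail, towards the magazine of stacked macarons: pull up the red spring knob, slide the cradle off, and let the pin snap fully home into the next hole, which is hidden and must be found by feel. Lean on the pin only gently, since a hard sideways shove bends it, keep the three macarons lying in the cradle's pockets, leave the other things on the bench alone, and let go of the knob at the end.

Things in the scene. Friction and masses are not known exactly. Their poses are not given: they have to be found in the camera images.
- rail_mid (a point): Point on the bench (z = 0) under the knob's axis at the home hole. The fixed 340 mm rail runs along this point's y axis; x points across to the grey tray; z is up. On each side along y lies one next hole, hidden under the cradle, on a strip clamped by eye: 44 to 73 mm from home, different each side and each start; their tops are 29 to 30 mm above the bench.
- cradle (a joint): Cradle position along the rail's y axis (m): about 0 in the home hole, stops at -0.09 and 0.09. Aluminium saddle 85 mm across, 150 mm along, top 42 mm above the bench, with a grey six-pocket tray on its +x side (47 to 153 mm from the knob's axis, rim 48 mm above the bench). Slides with 2 N of friction, plus 1 to 5 N while the pin rubs on the strip. Cannot be lifted off.
- plunger (a joint): How far the red knob and its pin are pulled up (m): 0 is fully down, pin home in a hole; 0.007 to 0.008 is the pin's flat end resting on the strip between holes; above that the pin is clear; 0.014 is the end stop. The spring pushes down with 4.5 N at 0, 8 N at the stop.
- knob_mid (a point): Centre of the red knob, an upright cylinder 24 mm in diameter and 24 mm tall: 88 mm above the bench when the pin is home, 95 to 96 mm when it rides on the strip. Below it a fixed steel neck, 18 mm in diameter, reaches to 74 mm above the bench. The knob moves straight up, and with the cradle along the rail; pushing it sideways moves the cradle.
- pin: The plunger's hidden steel pin, 9 mm in diameter, flat ended; origin at the centre of its lower end. Home, it reaches 8 mm into a hole 12.5 mm long along the rail (under 2 mm of play each way). It bends if, while in a hole, it is pressed sideways against the hole's wall with more than 18 N.
- magazine_foot (a point): Centre of the underside of the fixed magazine: round blue foot, 72 mm in diameter, with a stack of yellow macarons between four thin rods, 130 mm tall. It stands beyond one end of the rail (+y or -y side, changing from start to start), 215 mm from rail_mid along y and 100 mm along x. At the other end stands a steel post with a black cap, 82 mm tall.
- macaron0_mid (a point): Centre of a loose yellow macaron, 41 mm in diameter, 22 mm tall, 30 g, lying flat in a pocket (47 mm by 45 mm, 12 mm deep) of the tray row farther from the knob; 47 mm above the bench
- macaron1_mid (a point): A second such macaron, in the middle pocket of the same row
- macaron2_mid (a point): A third such macaron in the last pocket of the same row
- bowl_mid (a point): Bystander: steel bowl, 150 mm wide, 70 mm tall, centre half-way up
- jar_mid (a point): Bystander: amber jar with white lid, 70 mm wide, 90 mm tall, centre half-way up
- nozzle_cup_mid (a point): Bystander: white cup, 72 mm wide, 80 mm tall, centre half-way up
- scraper_grip (a point): Bystander: blue-handled spatula lying on the bench; this point is on its handle

How it is judged (in metres and radians):
On the way, in this order (a step that is already met when the one before it is completed fails the run):
1. the knob is pulled up (value of joint plunger above 0.006 m), for 0.05 s.
2. the cradle has left the home hole towards the magazine (((y of magazine_foot in the frame of rail_mid above 0 m and value of joint cradle above 0.015 m) or (y of magazine_foot in the frame of rail_mid below 0 m and value of joint cradle below -0.015 m))), for 0.05 s.
3. the pin has snapped home in the next hole (value of joint plunger below 0.002 m and (value of joint cradle above 0.035 m or value of joint cradle below -0.035 m)), for 0.2 s.
At the end, for the whole second after the job is handed in: The pin is home in the next hole on the magazine's side: the knob is within 2 mm of fully down, the cradle stands still 35 to 80 mm from the home hole towards the magazine, and the knob has been let go (value of joint plunger below 0.002 m and velocity of joint cradle between -0.005 and 0.005 m/s and ((y of magazine_foot in the frame of rail_mid above 0 m and value of joint cradle between 0.035 and 0.08 m) or (y of magazine_foot in the frame of rail_mid below 0 m and value of joint cradle between -0.08 and -0.035 m))); the robot touches nothing.
It fails at once if the pin, while in a hole, is pressed against the hole's wall with more than 18 N (value of joint plunger below 0.005 m and contact force between pin and anything else above 18 N).
It fails at once if a macaron leaves its pocket or tips over (height (world z) of any of macaron0_mid, macaron1_mid, macaron2_mid below 0.035 m or height (world z) of any of macaron0_mid, macaron1_mid, macaron2_mid above 0.062 m or angle between any of macaron0_mid, macaron1_mid, macaron2_mid's own z axis and vertical above 0.5 rad).
It fails at once if a bystander is pushed more than 30 mm (distance of any of bowl_mid, jar_mid, nozzle_cup_mid, scraper_grip from where it was at the start of the episode above 0.03 m).
It also fails if it takes over 51 s, if anything falls off the work surface, if the arm or the gripper's body presses on something with over 40 N, if the wrist force passes 120 N, or if a joint passes its speed limit or range.

## Working session

There is one attempt and no reset: what is moved stays moved. The work goes in short steps, Python scripts to look and compute and a tool call to move; the robot and the scene stay as the last step left them, time stands still between calls to the robot, and variables do not carry over. Pictures are saved under pics/ and viewed, at most 10 in all, crops included, and the job is handed in when it is done.

Besides the shell and the picture viewer there is one more tool, called after "Emit:" by a JSON object that holds its "op" and its "data". apply_moves: Moves the arm, as the interface text tells. Its arguments: {"type":"object","properties":{"deltas":{"type":"array"}},"required":["deltas"]}

```bash
mkdir -p pics; python3 - <<'E'
from plant import ctrl
import cv2,numpy as np
o=ctrl.get_obs(); print({k:np.round(v,4).tolist() for k,v in o.items()}, ctrl.hold_point_z)
ims=[]
for n in("scene","side","wrist"):
    im=ctrl.snapshot(n)[:,:,::-1]; cv2.imwrite(f"pics/{n}0.png",im)
    p=ctrl.camera_params(n); print(n,{k:np.round(v,4).tolist() for k,v in p.items()})
E
```

```text
{'clock': 0.0, 'joint_pos': [-53.9082, 20.5908, 0.6345, -0.0191, -70.135, -16.5069], 'qvel': [0.0397, 0.0321, -0.0275, -0.0693, -0.116, 0.0108], 'tau': [-0.0016, -58.2719, 29.3043, 6.9968, 0.0068, -0.0001], 'tool_pos': [0.2261, -0.6355, 0.2256], 'orientation': [179.9074, -0.0087, -160.4216], 'force': [0.4797, -0.6005, 0.2887], 'moment': [0.0052, -0.0592, 0.0216], 'gripper_force': 0.0, 'opening': 0.0874} 0.0188
scene {'fx': 439.7805, 'fy': 439.7805, 'cx': 320.2535, 'cy': 203.495, 'dist_coeffs': [-0.0409, 0.0, 0.0, 0.0, 0.0], 'cam_to_world': [[0.2304, -0.7806, 0.581, 1.2196], [0.973, 0.1907, -0.1297, -0.1053], [-0.0096, 0.5952, 0.8035, 1.0625], [0.0, 0.0, 0.0, 1.0]]}
side {'fx': 474.3834, 'fy': 474.3834, 'cx': 323.1346, 'cy': 196.8967, 'dist_coeffs': [-0.0347, 0.0, 0.0, 0.0, 0.0], 'cam_to_world': [[-0.9996, 0.0047, -0.0266, 0.4439], [-0.0249, -0.5399, 0.8414, 1.2401], [-0.0104, 0.8417, 0.5398, 0.8477], [0.0, 0.0, 0.0, 1.0]]}
wrist {'fx': 338.5047, 'fy': 338.5047, 'cx': 311.3085, 'cy': 202.7376, 'dist_coeffs': [-0.0434, 0.0, 0.0, 0.0, 0.0], 'mount': [[-0.001, 0.9543, 0.2987, 0.0804], [1.0, 0.001, 0.0002, 0.0008], [-0.0001, 0.2987, -0.9543, -0.1581], [0.0, 0.0, 0.0, 1.0]]}
```

View pics/scene0.png

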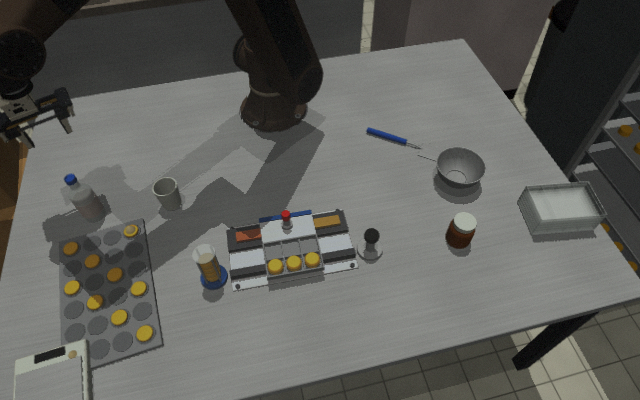

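View pics/side0.png

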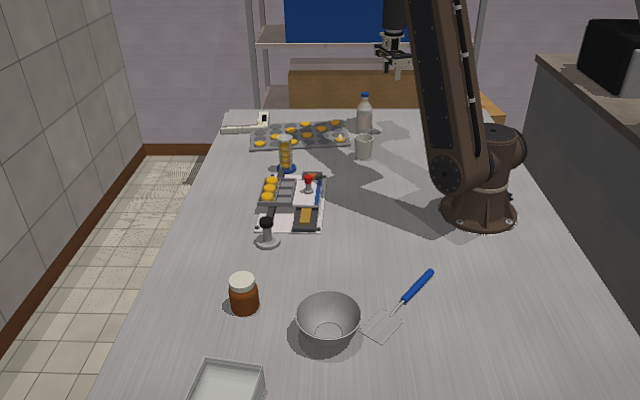

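The scene picture shows the red knob at (286,216), the magazine at (210,270), to world -y of it, the three macarons at about (276–312,263) and the post at (371,240). The side picture shows the knob at (309,180). Next I'll triangulate.

```bash
cat > h.py <<'E'
from plant import ctrl
import cv2,numpy as np
def ray(n,uv,p=None,T=None):
    p=p or ctrl.camera_params(n); T=np.array(p["cam_to_world"]) if T is None else T
    K=np.array([[p["fx"],0,p["cx"]],[0,p["fy"],p["cy"]],[0,0,1]])
    a=cv2.undistortPoints(np.array([[uv]],float),K,np.array(p["dist_coeffs"]))[0,0]
    d=T[:3,:3]@[a[0],-a[1],-1]; return T[:3,3],d/np.linalg.norm(d)
def plane(r,z): return r[0]+r[1]*(z-r[0][2])/r[1][2]
def cross(r1,r2):
    A=np.array([r1[1],-r2[1]]).T; s=np.linalg.lstsq(A,r2[0]-r1[0],rcond=None)[0]
    a,b=r1[0]+s[0]*r1[1],r2[0]+s[1]*r2[1]; return (a+b)/2,np.linalg.norm(a-b)
def blobs(im,lo,hi,roi,amin=15):
    x0,y0,x1,y1=roi; h=cv2.cvtColor(im[y0:y1,x0:x1],cv2.COLOR_BGR2HSV); m=cv2.inRange(h,lo,hi)
    n,_,st,c=cv2.connectedComponentsWithStats(m)
    return [(c[i]+[x0,y0],st[i][4],(st[i][:4]+[x0,y0,0,0]).tolist()) for i in range(1,n) if st[i][4]>=amin]
E
python3 - <<'E'
from h import *
S=cv2.imread("pics/scene0.png");D=cv2.imread("pics/side0.png")
R=((0,190,110),(6,255,255)); Y=((18,130,120),(32,255,255)); B=((100,150,40),(125,255,255))
k=[]
for nm,im,roi in(("scene",S,(270,200,300,235)),("side",D,(295,165,322,195))):
    b=blobs(im,*R,roi,5); print(nm,"red",b); k.append(ray(nm,max(b,key=lambda t:t[1])[0]))
print("knob",cross(*k),[plane(r,.088) for r in k])
for nm,im,roi in(("scene",S,(262,245,325,280)),("side",D,(255,170,282,207))):
    for b in blobs(im,(15,130,90),(35,255,255),roi): print(nm,"mac",b,plane(ray(nm,b[0]),.05))
for nm,im,roi in(("scene",S,(190,255,235,295)),("side",D,(270,155,300,180))):
    for b in blobs(im,*B,roi): print(nm,"foot",b,plane(ray(nm,b[0]),.01))
c=np.vstack([cv2.resize(S[190:300,180:400],None,fx=3,fy=3,interpolation=3)[:,:],])
cv2.imwrite("pics/c.png",c)
E
```

```text
scene red [(array([285.        , 213.36111111]), np.int32(36), [282, 211, 7, 6])]
side red [(array([308.04081633, 178.48979592]), np.int32(49), [305, 174, 7, 10])]
knob (array([ 0.52967987, -0.04824628,  0.09142958]), np.float64(0.00441000710779738)) [array([ 0.52471066, -0.04877879,  0.088     ]), array([ 0.53163674, -0.05130126,  0.088     ])]
scene mac (array([311.76536313, 259.05027933]), np.int32(179), [305, 252, 15, 16]) [ 0.65863235 -0.00534218  0.05      ]
scene mac (array([293.33714286, 262.36      ]), np.int32(175), [286, 256, 16, 15]) [ 0.65692137 -0.05427517  0.05      ]
scene mac (array([274.7740113 , 265.66666667]), np.int32(177), [268, 259, 15, 15]) [ 0.65515705 -0.10313884  0.05      ]
side mac (array([269.05514706, 188.44485294]), np.int32(272), [261, 176, 17, 25]) [ 0.65814532 -0.05199214  0.05      ]
scene foot (array([223.77272727, 277.63636364]), np.int32(22), [221, 272, 6, 11]) [ 0.63659382 -0.24152061  0.01      ]
side foot (array([289.84, 169.6 ]), np.int32(50), [285, 164, 10, 10]) [ 0.60950268 -0.24649944  0.01      ]
```

View pics/c.png

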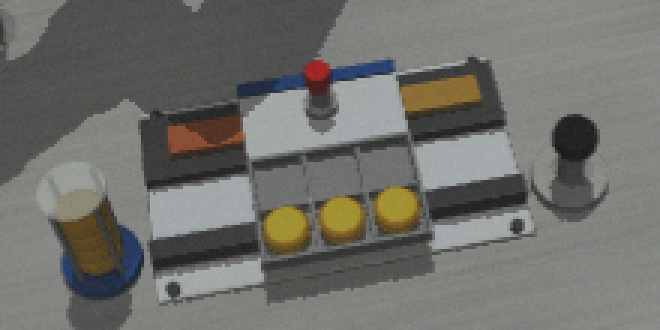

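The crop shows the magazine at the rail's -y end, the macaron row at about (288–398,210–230) and the knob at (317,78). The rail's y axis points along about 88° in the world, and the knob is near (0.529,-0.049). I'll move above it with the fingers closing along the rail.

Emit:
{"op": "apply_moves", "data": {"deltas": [{"fingers":70,"delta_pos":[-483,450,0],"angular":[0,0,21.6]},{"fingers":70,"delta_pos":[-483,450,0],"angular":[0,0,21.6]},{"fingers":70,"delta_pos":[-483,450,0],"angular":[0,0,21.6]},{"fingers":70,"delta_pos":[-483,450,0],"angular":[0,0,21.6]},{"fingers":70,"delta_pos":[-483,450,0],"angular":[0,0,21.6]},{"fingers":70,"delta_pos":[-483,450,0],"angular":[0,0,21.6]},{"fingers":70,"delta_pos":[-483,450,0],"angular":[0,0,21.6]},{"fingers":70,"delta_pos":[-483,450,0],"angular":[0,0,21.6]},{"fingers":70,"delta_pos":[-483,450,0],"angular":[0,0,21.6]},{"fingers":70,"delta_pos":[-483,450,0],"angular":[0,0,21.6]}]}}

```text
clock: 1.15
tool_pos: [0.456, -0.1923, 0.2267]
orientation: [180.0, 0.0, 178.0]
force: [0.7, -1.0, 1.1]
opening: 0.0706
gripper_force: 0.0
```

Emit:
{"op": "apply_moves", "data": {"deltas": [{"fingers":70,"delta_pos":[-68,145,0],"angular":[0,0,0]},{"fingers":70,"delta_pos":[-68,145,0],"angular":[0,0,0]},{"fingers":70,"delta_pos":[-68,145,0],"angular":[0,0,0]},{"fingers":70,"delta_pos":[-68,145,0],"angular":[0,0,0]},{"fingers":70,"delta_pos":[-68,145,0],"angular":[0,0,0]},{"fingers":70,"delta_pos":[-68,145,0],"angular":[0,0,0]}]}}

```text
clock: 1.75
tool_pos: [0.5282, -0.052, 0.2262]
orientation: [-180.0, -0.1, 178.0]
force: [-0.2, -0.2, 0.5]
opening: 0.07
gripper_force: 0.0
```

```bash
cat >> h.py <<'E'
def wrist(name):
    o=ctrl.get_obs(); im=ctrl.snapshot("wrist")[:,:,::-1].copy(); cv2.imwrite("pics/"+name,im)
    from scipy.spatial.transform import Rotation as R
    T=np.eye(4); T[:3,:3]=R.from_euler("xyz",o["orientation"],degrees=True).as_matrix(); T[:3,3]=o["tool_pos"]
    p=ctrl.camera_params("wrist"); return im,p,T@np.array(p["mount"]),o
RED=((0,150,60),(8,255,255))
E
python3 - <<'E'
from h import *
im,p,T,o=wrist("w1.png"); print(o["tool_pos"],o["orientation"],o["force"])
for b in blobs(im,*RED,(0,0,640,400),60): print("red",b,plane(ray("w",b[0],p,T),.1))
for b in blobs(im,(18,130,90),(35,255,255),(0,0,640,400),100): print("yel",b,plane(ray("w",b[0],p,T),.055))
E
```

```text
[ 0.52817631 -0.05201377  0.22624069] [-1.79987183e+02 -5.18362727e-02  1.78013648e+02] [-0.20452939 -0.22823104  0.48800549]
red (array([315.09724771, 196.6733945 ]), np.int32(545), [303, 183, 25, 28]) [ 0.53090317 -0.04782424  0.1       ]
yel (array([423.11856034, 180.9089626 ]), np.int32(1417), [387, 168, 67, 27]) [0.53142149 0.0611745  0.055     ]
yel (array([131.35114504, 249.75572519]), np.int32(131), [120, 246, 23, 8]) [ 0.59667882 -0.24821642  0.055     ]
yel (array([271.25925926, 282.97530864]), np.int32(405), [255, 275, 34, 15]) [ 0.64160236 -0.09938759  0.055     ]
yel (array([313.77403846, 282.87019231]), np.int32(416), [297, 275, 34, 15]) [ 0.64307419 -0.05244432  0.055     ]
yel (array([356.33971292, 282.73205742]), np.int32(418), [340, 274, 34, 16]) [ 0.64464564 -0.00545362  0.055     ]
yel (array([160.13302752, 306.06422018]), np.int32(218), [156, 281, 11, 51]) [ 0.66793995 -0.2290604   0.055     ]
```

View pics/w1.png

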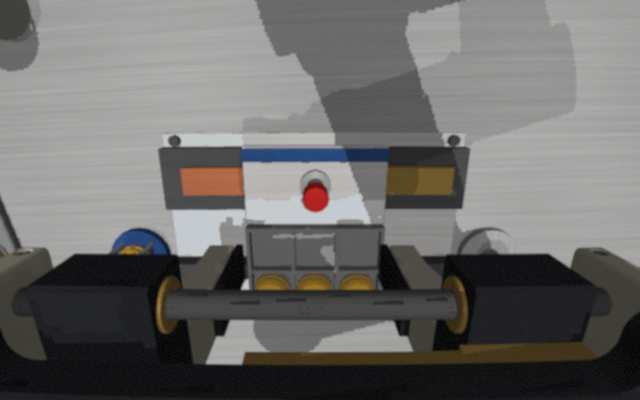

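The wrist picture shows the knob at (315,195), the tray square with the image and nothing obstructing the fingers. I'll centre over the knob and descend.

Emit:
{"op": "apply_moves", "data": {"deltas": [{"fingers":60,"delta_pos":[-2.5,4,0],"angular":[0,0,0]},{"fingers":50,"delta_pos":[-2.5,4,40],"angular":[0,0,0]},{"fingers":46,"delta_pos":[-2.5,4,80],"angular":[0,0,0]},{"fingers":46,"delta_pos":[-2.5,4,115],"angular":[0,0,0]},{"fingers":46,"delta_pos":[-2.5,4,140],"angular":[0,0,0]},{"fingers":46,"delta_pos":[-2.5,4,157],"angular":[0,0,0]},{"fingers":40,"delta_pos":[-2.5,4,157],"angular":[0,0,0]},{"fingers":36,"delta_pos":[-2.5,4,157],"angular":[0,0,0]},{"fingers":32,"delta_pos":[-2.5,4,157],"angular":[0,0,0]},{"fingers":32,"delta_pos":[-2.5,4,157],"angular":[0,0,0]}]}}

```text
clock: 2.8
tool_pos: [0.5321, -0.0479, 0.0708]
orientation: [180.0, 0.1, 178.0]
force: [-0.6, 0.2, 0.1]
opening: 0.0324
gripper_force: 0.0
```

```bash
python3 - <<'E'
from h import *
im,p,T,o=wrist("w2.png"); print({k:np.round(o[k],4).tolist() for k in("clock","tool_pos","orientation","force","opening","gripper_force")})
for b in blobs(im,*RED,(200,0,420,400),60): print("red",b,plane(ray("w",b[0],p,T),.1))
E
```

```text
{'clock': 2.8, 'tool_pos': [0.5321, -0.0479, 0.0708], 'orientation': [179.9644, 0.1259, 177.9732], 'force': [-0.6157, 0.2493, 0.1412], 'opening': 0.0324, 'gripper_force': 0.0}
red (array([309.66905537, 272.68925081]), np.int32(1535), [285, 251, 50, 39]) [ 0.52295067 -0.04724625  0.1       ]
```

View pics/w2.png

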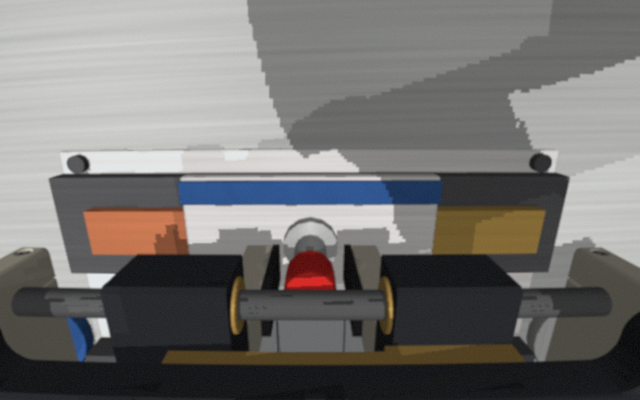

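The knob spans columns 285–335, between the finger pads at about 275 and 345, so it is well centred. I'll close gradually and watch the side force.

Emit:
{"op": "apply_moves", "data": {"deltas": [{"fingers":28,"delta_pos":[0,0,0],"angular":[0,0,0]},{"fingers":26,"delta_pos":[0,0,0],"angular":[0,0,0]},{"fingers":25,"delta_pos":[0,0,0],"angular":[0,0,0]},{"fingers":24.5,"delta_pos":[0,0,0],"angular":[0,0,0]},{"fingers":24.5,"delta_pos":[0,0,0],"angular":[0,0,0]}]}}

```text
clock: 3.35
tool_pos: [0.5313, -0.0481, 0.0697]
orientation: [-180.0, 0.0, 178.0]
force: [0.2, -2.6, 0.8]
opening: 0.0247
gripper_force: 1.0
```

Emit:
{"op": "apply_moves", "data": {"deltas": [{"fingers":24,"delta_pos":[0,-0.4,0],"angular":[0,0,0]},{"fingers":22,"delta_pos":[0,-0.4,0],"angular":[0,0,0]},{"fingers":18,"delta_pos":[0,-0.4,0],"angular":[0,0,0]},{"fingers":18,"delta_pos":[0,-0.4,0],"angular":[0,0,0]}]}}

```text
clock: 3.75
tool_pos: [0.5313, -0.0484, 0.0696]
orientation: [-180.0, -0.0, 178.0]
force: [0.7, -1.4, 1.3]
opening: 0.023
gripper_force: 30.0
```

Gripped, with hardly any side load. Next I'll lift 11 mm.

Emit:
{"op": "apply_moves", "data": {"deltas": [{"fingers":18,"delta_pos":[0,0,-3],"angular":[0,0,0]},{"fingers":18,"delta_pos":[0,0,-6],"angular":[0,0,0]},{"fingers":18,"delta_pos":[0,0,-9],"angular":[0,0,0]},{"fingers":18,"delta_pos":[0,0,-11],"angular":[0,0,0]},{"fingers":18,"delta_pos":[0,0,-11],"angular":[0,0,0]},{"fingers":18,"delta_pos":[0,0,-11],"angular":[0,0,0]}]}}

```text
clock: 4.35
tool_pos: [0.5312, -0.0483, 0.0805]
orientation: [180.0, 0.0, 178.0]
force: [3.0, -2.0, -8.5]
opening: 0.0235
gripper_force: 30.0
```

Emit:
{"op": "apply_moves", "data": {"deltas": [{"fingers":18,"delta_pos":[0,-5,0],"angular":[0,0,0]},{"fingers":18,"delta_pos":[0,-10,0],"angular":[0,0,0]},{"fingers":18,"delta_pos":[0,-15,0],"angular":[0,0,0]},{"fingers":18,"delta_pos":[0,-20,0],"angular":[0,0,0]},{"fingers":18,"delta_pos":[0,-25,0],"angular":[0,0,0]},{"fingers":18,"delta_pos":[0,-30,0],"angular":[0,0,0]},{"fingers":18,"delta_pos":[0,-34,0],"angular":[0,0,0]},{"fingers":18,"delta_pos":[0,-37,0],"angular":[0,0,0]},{"fingers":18,"delta_pos":[0,-38,0],"angular":[0,0,0]},{"fingers":18,"delta_pos":[0,-38,0],"angular":[0,0,0]}]}}

```text
clock: 5.35
tool_pos: [0.53, -0.0867, 0.0806]
orientation: [-180.0, 0.0, 178.0]
force: [5.1, -0.6, -8.5]
opening: 0.0229
gripper_force: 30.0
```

Emit:
{"op": "apply_moves", "data": {"deltas": [{"fingers":18,"delta_pos":[0,0,2],"angular":[0,0,0]},{"fingers":18,"delta_pos":[0,0,3],"angular":[0,0,0]},{"fingers":28,"delta_pos":[0,0,3],"angular":[0,0,0]},{"fingers":28,"delta_pos":[0,0,3],"angular":[0,0,0]},{"fingers":28,"delta_pos":[0,0,6],"angular":[0,0,0]},{"fingers":28,"delta_pos":[0,0,8],"angular":[0,0,0]},{"fingers":28,"delta_pos":[0,0,8],"angular":[0,0,0]}]}}

```text
clock: 6.05
tool_pos: [0.5296, -0.0863, 0.0723]
orientation: [-180.0, -0.0, 178.0]
force: [-0.3, 0.1, -0.2]
opening: 0.028
gripper_force: 0.0
```

```bash
cat > chk.py <<'E'
import sys
from h import *
im,p,T,o=wrist(sys.argv[1]); print({k:np.round(o[k],4).tolist() for k in("clock","tool_pos","force","opening","gripper_force")})
for b in blobs(im,*RED,(240,150,380,330),60): print("red",np.round(b[0],1),b[1],b[2])
E
python3 chk.py w3.png
```

```text
{'clock': 6.05, 'tool_pos': [0.5296, -0.0863, 0.0723], 'force': [-0.2561, 0.1199, -0.2386], 'opening': 0.028, 'gripper_force': 0.0}
red [310.7 276.8] 1161 [287, 259, 48, 32]
red [311.  322.8] 130 [296, 320, 31, 7]
```

The knob is riding on the strip, with its top edge at row 259. When the pin drops, that edge should rise to about row 251. I'll push with the trailing finger in small steps.

Emit:
{"op": "apply_moves", "data": {"deltas": [{"fingers":28,"delta_pos":[0,-1,0],"angular":[0,0,0]},{"fingers":28,"delta_pos":[0,-2,0],"angular":[0,0,0]},{"fingers":28,"delta_pos":[0,-3,0],"angular":[0,0,0]},{"fingers":28,"delta_pos":[0,-4,0],"angular":[0,0,0]},{"fingers":28,"delta_pos":[0,-4.5,0],"angular":[0,0,0]},{"fingers":28,"delta_pos":[0,-4.5,0],"angular":[0,0,0]}]}}

```text
clock: 6.7
tool_pos: [0.5298, -0.0902, 0.0726]
orientation: [179.9, 0.0, 178.0]
force: [-1.2, 5.7, 0.7]
opening: 0.0281
gripper_force: 2.6
```

```bash
python3 chk.py w4.png
```

```text
{'clock': 6.7, 'tool_pos': [0.5298, -0.0902, 0.0726], 'force': [-1.2033, 5.6564, 0.7425], 'opening': 0.0281, 'gripper_force': 2.6378}
red [316.5 276.3] 1237 [292, 258, 51, 33]
red [316.4 322.2] 93 [303, 320, 28, 6]
```

Emit:
{"op": "apply_moves", "data": {"deltas": [{"fingers":28,"delta_pos":[0,-0.7,0],"angular":[0,0,0]},{"fingers":28,"delta_pos":[0,-1.4,0],"angular":[0,0,0]},{"fingers":28,"delta_pos":[0,-2,0],"angular":[0,0,0]},{"fingers":28,"delta_pos":[0,-2,0],"angular":[0,0,0]}]}}

```text
clock: 7.15
tool_pos: [0.5298, -0.0923, 0.0725]
orientation: [180.0, 0.0, 178.0]
force: [0.2, 4.6, -1.0]
opening: 0.0282
gripper_force: 2.4
```

```bash
python3 chk.py w5.png
```

```text
{'clock': 7.15, 'tool_pos': [0.5298, -0.0923, 0.0725], 'force': [0.1682, 4.5888, -1.0001], 'opening': 0.0282, 'gripper_force': 2.3905}
red [316.4 276.3] 1250 [292, 258, 50, 33]
red [316.6 322.3] 86 [303, 321, 28, 5]
```

Emit:
{"op": "apply_moves", "data": {"deltas": [{"fingers":28,"delta_pos":[0,-0.7,0],"angular":[0,0,0]},{"fingers":28,"delta_pos":[0,-1.4,0],"angular":[0,0,0]},{"fingers":28,"delta_pos":[0,-2,0],"angular":[0,0,0]},{"fingers":28,"delta_pos":[0,-2,0],"angular":[0,0,0]}]}}

```text
clock: 7.6
tool_pos: [0.5297, -0.0947, 0.0725]
orientation: [180.0, 0.0, 178.0]
force: [0.0, 4.8, -2.2]
opening: 0.0275
gripper_force: 2.4
```

```bash
python3 chk.py w6.png
```

```text
{'clock': 7.6, 'tool_pos': [0.5297, -0.0947, 0.0725], 'force': [0.0374, 4.7927, -2.2107], 'opening': 0.0275, 'gripper_force': 2.403}
red [316.3 276. ] 1262 [292, 258, 51, 33]
```

Emit:
{"op": "apply_moves", "data": {"deltas": [{"fingers":28,"delta_pos":[0,-0.7,0],"angular":[0,0,0]},{"fingers":28,"delta_pos":[0,-1.4,0],"angular":[0,0,0]},{"fingers":28,"delta_pos":[0,-2,0],"angular":[0,0,0]},{"fingers":28,"delta_pos":[0,-2,0],"angular":[0,0,0]}]}}

```text
clock: 8.05
tool_pos: [0.5295, -0.0969, 0.0725]
orientation: [-180.0, -0.0, 178.0]
force: [1.5, 3.3, -1.5]
opening: 0.0279
gripper_force: 1.9
```

```bash
python3 chk.py w7.png
```

```text
{'clock': 8.05, 'tool_pos': [0.5295, -0.0969, 0.0725], 'force': [1.4753, 3.2846, -1.53], 'opening': 0.0279, 'gripper_force': 1.8808}
red [316.3 276. ] 1261 [292, 258, 50, 33]
red [316.1 321.9] 60 [304, 320, 25, 5]
```

Emit:
{"op": "apply_moves", "data": {"deltas": [{"fingers":28,"delta_pos":[0,-0.7,0],"angular":[0,0,0]},{"fingers":28,"delta_pos":[0,-1.4,0],"angular":[0,0,0]},{"fingers":28,"delta_pos":[0,-2,0],"angular":[0,0,0]},{"fingers":28,"delta_pos":[0,-2,0],"angular":[0,0,0]}]}}

```text
clock: 8.5
tool_pos: [0.5295, -0.0989, 0.0726]
orientation: [-180.0, -0.0, 178.0]
force: [0.8, 3.2, -2.7]
opening: 0.0281
gripper_force: 1.7
```

```bash
python3 chk.py w8.png
```

```text
{'clock': 8.5, 'tool_pos': [0.5295, -0.0989, 0.0726], 'force': [0.8074, 3.2455, -2.7004], 'opening': 0.0281, 'gripper_force': 1.7052}
red [316.3 276.1] 1267 [292, 258, 50, 33]
red [316.3 321.8] 60 [304, 320, 25, 5]
```

Emit:
{"op": "apply_moves", "data": {"deltas": [{"fingers":28,"delta_pos":[0,-0.7,0],"angular":[0,0,0]},{"fingers":28,"delta_pos":[0,-1.4,0],"angular":[0,0,0]},{"fingers":28,"delta_pos":[0,-2.2,0],"angular":[0,0,0]},{"fingers":28,"delta_pos":[0,-2.2,0],"angular":[0,0,0]}]}}

```text
clock: 8.95
tool_pos: [0.5294, -0.1011, 0.0726]
orientation: [-180.0, -0.0, 178.0]
force: [0.4, 3.0, -2.7]
opening: 0.0281
gripper_force: 1.7
```

```bash
python3 chk.py w9.png
```

```text
{'clock': 8.95, 'tool_pos': [0.5294, -0.1011, 0.0726], 'force': [0.4261, 2.9594, -2.7335], 'opening': 0.0281, 'gripper_force': 1.7071}
red [316.2 276.1] 1258 [292, 258, 50, 33]
```

Emit:
{"op": "apply_moves", "data": {"deltas": [{"fingers":28,"delta_pos":[0,-0.7,0],"angular":[0,0,0]},{"fingers":28,"delta_pos":[0,-1.4,0],"angular":[0,0,0]},{"fingers":28,"delta_pos":[0,-2.2,0],"angular":[0,0,0]},{"fingers":28,"delta_pos":[0,-2.2,0],"angular":[0,0,0]}]}}

```text
clock: 9.4
tool_pos: [0.5292, -0.1035, 0.0726]
orientation: [-180.0, -0.0, 178.0]
force: [0.7, 0.9, -1.1]
opening: 0.0276
gripper_force: 0.2
```

```bash
python3 chk.py w10.png
```

```text
{'clock': 9.4, 'tool_pos': [0.5292, -0.1035, 0.0726], 'force': [0.7494, 0.9022, -1.0984], 'opening': 0.0276, 'gripper_force': 0.1803}
red [315.9 272.9] 1514 [292, 251, 50, 39]
```

The pin dropped: the top edge went from row 258 to 251 and the side force vanished. I'll back the finger off so that it can settle, then check that it is fully down.

Emit:
{"op": "apply_moves", "data": {"deltas": [{"fingers":28,"delta_pos":[0,1,0],"angular":[0,0,0]},{"fingers":28,"delta_pos":[0,2,0],"angular":[0,0,0]},{"fingers":32,"delta_pos":[0,2,0],"angular":[0,0,0]},{"fingers":32,"delta_pos":[0,2,0],"angular":[0,0,0]},{"fingers":32,"delta_pos":[0,2,0],"angular":[0,0,0]}]}}

```text
clock: 9.95
tool_pos: [0.5294, -0.1012, 0.0726]
orientation: [-180.0, 0.0, 178.0]
force: [0.2, -0.1, -0.1]
opening: 0.0317
gripper_force: 0.0
```

```bash
python3 chk.py w11.png; python3 - <<'E'
import cv2,numpy as np
from h import *
for f in("w2","w3","w10","w11"):
    print(f,[(np.round(b[0],1),b[1],b[2]) for b in blobs(cv2.imread(f"pics/{f}.png"),*RED,(240,150,380,330),60)])
E
```

```text
{'clock': 9.95, 'tool_pos': [0.5294, -0.1012, 0.0726], 'force': [0.1973, -0.0608, -0.1034], 'opening': 0.0317, 'gripper_force': 0.0}
red [310.7 272.8] 1489 [287, 251, 49, 39]
w2 [(array([309.7, 272.7]), np.int32(1535), [285, 251, 50, 39])]
w3 [(array([310.7, 276.8]), np.int32(1161), [287, 259, 48, 32]), (array([311. , 322.8]), np.int32(130), [296, 320, 31, 7])]
w10 [(array([315.9, 272.9]), np.int32(1514), [292, 251, 50, 39])]
w11 [(array([310.7, 272.8]), np.int32(1489), [287, 251, 49, 39])]
```

```bash
python3 - <<'E'
from h import *
def edge(g,u0,u1,v0,v1):  # subpixel vertical-profile edges of blue bar, red top
    return g[v0:v1,u0:u1].mean(1)
for f in("w2","w3","w9","w10","w11"):
    im=cv2.imread(f"pics/{f}.png").astype(float)
    bl=(im[:,:,0]-im[:,:,2])
    w=np.clip(bl[160:225,270:350].mean(1),0,None); w[w<30]=0; v=np.arange(160,225)
    print(f,"blue bar centroid",(w*v).sum()/w.sum(),"width",w.sum()/w.max(), end=" ")
    b=max(blobs(im.astype(np.uint8),*RED,(240,150,380,330),60),key=lambda t:t[1])
    c=int(round(b[0][0])); r=(im[:,:,2]-im[:,:,1])[235:300,c-3:c+4].mean(1); t=r.max()*.5; i=np.argmax(r>t)
    print("red top", 235+i-(r[i]-t)/(r[i]-r[i-1]))
E
```

```text
w2 blue bar centroid 192.34953402375382 width 22.306822561994093 red top 251.655
w3 blue bar centroid 193.81966790398118 width 21.784323971260616 red top 280.20388349514565
w9 blue bar centroid 193.08488402668638 width 21.86801283765713 red top 276.5625
w10 blue bar centroid 193.15059404602476 width 21.79434997991699 red top 270.75
w11 blue bar centroid 193.02513821436207 width 21.84347477982386 red top 270.484375
```

```bash
python3 - <<'E'
from scipy.spatial.transform import Rotation as R
from scipy.optimize import brentq
p=dict(f=338.5,cx=311.3,cy=202.74); import numpy as np
from plant import ctrl
M=np.array(ctrl.camera_params("wrist")["mount"])
def row(x,z,tx,tz,pitch):
    T=np.eye(4);T[:3,:3]=R.from_euler("xyz",[180,pitch,180],degrees=True).as_matrix();T[:3,3]=[tx,0,tz]
    q=np.linalg.inv(T@M)@[x,0,z,1]; return p["cy"]-p["f"]*q[1]/q[2]*-1*-1 if False else p["cy"]+p["f"]*(-q[1])/(-q[2])
w2=(.5321,.0708,.1259); z2=.0726
xk=brentq(lambda x:row(x,.100,*w2)-251.2,.45,.6); xb=brentq(lambda x:row(x,.042,*w2)-192.35,.40,.6)
print(xk,xb)
for f,vb,vr in(("w3",193.82,259),("w9",193.08,258),("w11",193.03,251)):
    tx=brentq(lambda t:row(xb,.042,t,z2 if f!="w3" else .0723,0)-vb,.5,.56)
    print(f,tx,[(h,round(row(xk,.1+h/1000,tx,z2,0),1)) for h in(0,2,4,7.5)],"seen",vr)
E
```

```text
0.5128281047422137 0.5036541618409945
w3 0.5308434370761955 [(0, np.float64(251.9)), (2, np.float64(254.0)), (4, np.float64(256.1)), (7.5, np.float64(260.0))] seen 259
w9 0.5312035119737756 [(0, np.float64(251.1)), (2, np.float64(253.2)), (4, np.float64(255.3)), (7.5, np.float64(259.2))] seen 258
w11 0.5312335837511076 [(0, np.float64(251.0)), (2, np.float64(253.1)), (4, np.float64(255.3)), (7.5, np.float64(259.1))] seen 251
```

For a fully home pin the prediction is row 251.0, and I see 251, so the pin is fully down. I'll open the fingers and retreat upward.

Emit:
{"op": "apply_moves", "data": {"deltas": [{"fingers":46,"delta_pos":[0,0,0],"angular":[0,0,0]},{"fingers":50,"delta_pos":[0,0,0],"angular":[0,0,0]},{"fingers":50,"delta_pos":[0,0,0],"angular":[0,0,0]},{"fingers":50,"delta_pos":[0,0,-20],"angular":[0,0,0]},{"fingers":50,"delta_pos":[0,0,-50],"angular":[0,0,0]},{"fingers":50,"delta_pos":[0,0,-90],"angular":[0,0,0]},{"fingers":50,"delta_pos":[0,0,-130],"angular":[0,0,0]},{"fingers":50,"delta_pos":[0,0,-150],"angular":[0,0,0]},{"fingers":50,"delta_pos":[0,0,-150],"angular":[0,0,0]}]}}

```text
clock: 10.9
tool_pos: [0.5312, -0.1012, 0.2263]
orientation: [180.0, 0.4, 178.0]
force: [-0.4, 0.1, -0.9]
opening: 0.05
gripper_force: 0.0
```

```bash
python3 - <<'E'
from h import *
cv2.imwrite("pics/end.png",cv2.resize(ctrl.snapshot("scene")[190:300,180:400,::-1],None,fx=3,fy=3,interpolation=3))
E
```

```text
(no output)
```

View pics/end.png

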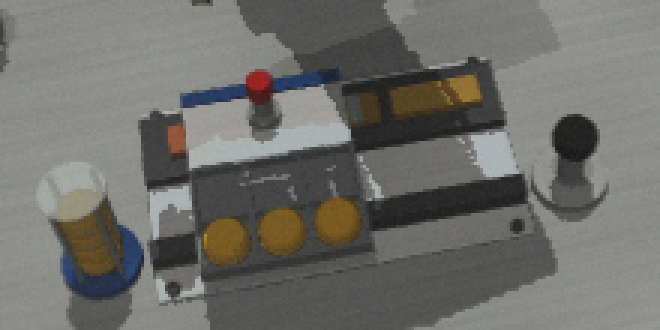

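The final crop shows the cradle shifted toward the magazine, with the knob down at (259,88). The three macarons lie in their pockets at about (225–338,220–240).

```bash
python3 -c "
from plant import ctrl
print(ctrl.close_job())"
```

```text
the job is handed in; nothing more can be done
None
```

I slid the cradle about 53 mm towards the magazine until the pin dropped fully into the next hole, as judged from the wrist camera; the knob is released, the macarons are still in their pockets, and the job is handed in (no verdict was returned).

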